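# Mount the bombilla carrier and thread the bombilla

### The arm

A 7-joint arm with a two-finger parallel gripper is mounted at the origin on the work surface. World frame = base frame: x ahead of the robot, y to its left, z up, the work surface at z = 0. Lengths are in m, angles in rad, forces in N, time in s.
With the tool pointing down it reaches from about 0.4 to 0.85 m from the base axis. Payload 10.4 kg.
Tool frame: the origin (TCP) lies on the centre line of the jaws, within the pads' length; the fingertips stand 11 mm ahead of it and the grasp point (between the pads) lies 8 mm behind it (tip_reach is the distance from the TCP to the fingertips, in m); z points along the fingers, y is the line along which they close (so a half turn about z gives the same grasp; the last joint's range is limited). The gripper opens to 85 mm and grips with 20 to 120 N. Pads are 22 mm wide; open, the fingers measure 114 mm over their backs; the gripper's body (76 mm by 85 mm) begins 54 mm behind the grasp point. The pads swing forward as they close: fully open they stand 13 mm farther back than shut.
Start: joints at [-1.367, 0.332, -0.065, 1.46, 0.022, 1.35, -0.088], TCP at [0.141, 0.609, 0.216] pointing down, gripper open.
Joint ranges: [-2.6, 2.6], [-0.5, 2.12], [-1.47, 1.34], [0.16, 2.42], [-1.27, 4.41], [0.06, 2.06], [-2.6, 2.6]. Speed limits (rad/s): [2.22, 2.22, 2.79, 2.79, 3.14, 3.14, 3.14].

### API

Orientations are given as a unit quaternion [x, y, z, w].
In Python, from workcell import get_obs, camera, hand_in, tip_reach gives the robot as it stands. The module is installed in compiled form; this text tells all that it offers.
- The arm moves only by the tool move_arm, never from a script. Its argument "plan" is a list of rows, each an object with "delta_pos": the shift along the tool's x, y, z in normalised numbers (1 is 1 m), a list of three; "turn": the turn, a rotation vector about the tool's x, y, z in a scale on which 1.0 is pi/2 rad, a list of three; "fingers": the closure, from 0 (fully open) to 1 (shut). A call has 1 to 12 rows; each row is the pose to reach, as a shift and turn from the pose commanded when the call began, along the tool's axes at that moment; what a row does not reach only later rows make up. A row lasts 1/8 s, in which the tool goes at most 62.5 mm and 10.7 degrees, less where a joint would pass 70% of its speed; a pose out of reach is approached as far as the arm can. A call with a gripper value outside its range is refused whole. The fingers move at their own pace and stop on an object; "force" is the grip in N (left out, the last holds). Time passes only in rows, so rows that repeat a pose let the fingers close. It gives the time, the measured TCP pose, the force, the opening and the grip force at its end, in the units of the state.
- get_obs(): the state, without advancing time (a new reading comes with each control period).
- camera(name): name is "scene" or "side" or "wrist"; returns a dict with "color" (480x640x3 uint8, red, green, blue), "range_z" (480x640 float32, m along the optical axis (not along the pixel's ray), 0 where there is no reading), "fx", "fy", "cx", "cy" (pixels), "R" (3x3) and "t" (3): a world point X has camera coordinates R X + t; the wrist camera has in their place "tool_from_camera" (4x4, takes a point from camera to tool coordinates, whose origin is the TCP and whose axes are the flange's). Camera axes: x right, y down, z forward; pixel columns grow to the right and rows downward; lengths in m; the calibration is good to about 2 mm. A picture is of the moment at which its call begins: read the wrist's pose just before it.
- hand_in(): hands the job in; it is judged then, once.
The state is a dict: "clock": time; "joint_pos": joint angles; "joint_velocities": joint speeds; "tau": joint torques, N m; "position": TCP position; "ee_rot": TCP orientation; "ft_force": force on the tool from outside, world axes, zero at the start; "torque": the same for the moment, N m; "grip_width": opening from 0.0 (shut) to 1.0 (fully open); "grasp_force": force on a finger pad.
Only numpy, scipy, OpenCV 4.12 (cv2) and the standard library are available. Lean on these libraries where they do the work, as an engineer would, in place of code of your own. Each camera call takes 0.05 s, during which the arm holds its last target. There are 200 camera calls.

### The job

Set up the drying stand: hang the orange carrier astride the wooden rail with its brass ring straight above the stand's own brass ring, and let go of it. Then take the steel bombilla out of the gourd holder and thread it, tip down, through the carrier's ring and on through the lower ring, and finish while still holding it there upright and still, its tip showing below the lower ring but clear of the base board. Leave the glass bowl and the green yerbera where they are.

Things in the scene. Friction and masses are not known exactly. Their poses are not given: they have to be found in the camera images.
- stand: Fixed dark wood stand; origin under the rail's middle, at the base underside. Base 12 mm thick, x -45..85, y +-100 mm. Lighter rail along y at x = 0, section 20 (x) x 24 mm (z), top at z = 115, clear for y +-84 mm; end posts 112 mm high. A brass ring stands out on the +x (far) side at x = 48, y = 0, z 50 to 70 mm. Yaw up to 0.35 rad.
- lower_eye (a point): Centre of the lower opening of the stand's brass ring; z up, axes as the stand's. The ring is 20 mm tall above this point: a straight vertical bore of 14 mm, widening over its top 8 mm to a mouth of about 23 mm (outside 29 mm). This point is 38 mm above the top of the base board.
- carrier: Loose orange upside-down U, 80 to 155 g, standing on its legs. Origin: centre of the legs' underside; hung fully down it is 81 mm above the stand's origin. Two 8 mm legs at x +-16 mm, 50 mm wide in y; gap 24 mm (x), 34 mm deep; top z = 44 mm. Its brass ring stands out at x = 48, y = 0, z 16 to 36 mm and goes on the stand's +x side (axes parallel to the stand's). Slides along the rail if pushed.
- carrier_fin (a point): Grip point of the carrier, on its axis at z = 66 mm of it, in the upright orange fin on its top: 12 mm thick in y, 28 mm long in x, from z = 44 to 74 mm.
- upper_eye (a point): Centre of the lower opening of the carrier's brass ring; z up with the carrier, axes as the carrier's. Same ring as the lower one: 20 mm tall above this point, 14 mm bore, mouth about 23 mm.
- bombilla: Loose straight steel bombilla (metal straw), 185 mm long, 30 to 55 g, standing upright in a 40 mm deep hole of the gourd holder. Origin: its lower tip, on the axis; z runs up along it. Shank 10 mm thick with a tapered tip, up to z = 135 mm; brass collar 18 mm across, 4 mm thick; round mouthpiece 12 mm thick from z = 139 to 185 mm, to be gripped.
- gourd_holder: Fixed rubberwood block 140 x 90 x 50 mm (x, y, z), origin at the centre of its underside. A 12 mm hole at x = 45, y = 0, from the top down to z = 10 mm, holds the bombilla; a terracotta gourd cup, 74 mm across, reaching z = 117 mm, is fixed at x = -25 mm. Holder and carrier start one on each side of the stand, either way round; yaw of both up to 0.5 rad.
- bowl: Small glass bowl, 100 mm across, 45 mm high, origin at the centre of its underside. Bystander.
- yerbera: Green plastic yerbera (round tin with a clip-on lid), 94 mm across, 131 mm high, origin at the centre of its underside. Bystander.
There are look-alikes about, which are no part of the job. Of the things like the carrier, leave any that is pink or purple; of the rest the larger one is meant.

How it is judged:
On the way, in this order (a step that is already met when the one before it is completed fails the run):
1. the carrier sits astride the rail, legs fully down, its ring above the lower ring, let go and at rest (z of carrier in the frame of stand between 0.076 and 0.09 m and angle between carrier's own z axis and vertical below 0.17 rad and horizontal distance between upper_eye and lower_eye below 0.012 m and contact force between the fingers and carrier below 0.2 N and linear speed of carrier below 0.03 m/s), for 0.2 s.
2. the bombilla's tip has passed down through the carrier's ring (x of upper_eye in the frame of bombilla between -0.006 and 0.006 m and y of upper_eye in the frame of bombilla between -0.006 and 0.006 m and z of upper_eye in the frame of bombilla between 0.004 and 0.135 m), for 0.05 s.
At the end, for the whole second after the job is handed in: Carrier fully down astride the rail (tilt under 0.17 rad), untouched, its ring within 12 mm of above the lower ring; both rings within 6 mm of the bombilla's axis, its tip 3 mm or more below the lower ring and 3 mm or more above the board, within 0.15 rad of upright, still, gripped (z of carrier in the frame of stand between 0.076 and 0.09 m and angle between carrier's own z axis and vertical below 0.17 rad and horizontal distance between upper_eye and lower_eye below 0.012 m and x of upper_eye in the frame of bombilla between -0.006 and 0.006 m and y of upper_eye in the frame of bombilla between -0.006 and 0.006 m and z of upper_eye in the frame of bombilla between 0.03 and 0.135 m and x of lower_eye in the frame of bombilla between -0.006 and 0.006 m and y of lower_eye in the frame of bombilla between -0.006 and 0.006 m and z of lower_eye in the frame of bombilla between 0.003 and 0.135 m and z of bombilla in the frame of stand above 0.015 m and angle between bombilla's own z axis and vertical below 0.15 rad and contact force between the fingers and bombilla above 1 N and contact force between the fingers and carrier below 0.2 N and linear speed of bombilla below 0.03 m/s); the arm keeps its last pose, push and grip.
It fails at once if the glass bowl is pushed more than 20 mm or tipped (distance of bowl from where it was at the start of the episode above 0.02 m or angle between bowl's own z axis and vertical above 0.3 rad).
It fails at once if the yerbera is pushed more than 20 mm or tipped (distance of yerbera from where it was at the start of the episode above 0.02 m or angle between yerbera's own z axis and vertical above 0.3 rad).
It also fails if it takes over 62 s, if anything falls off the work surface, if the arm or the gripper's body presses on something with over 40 N, if the wrist force passes 120 N, or if a joint passes its speed limit or range.

## Working session

There is one attempt and no reset: what is moved stays moved. The work goes in short steps, Python scripts to look and compute and a tool call to move; the robot and the scene stay as the last step left them, time stands still between calls to the robot, and variables do not carry over. Pictures are saved under pics/ and viewed, at most 10 in all, crops included, and the job is handed in when it is done.

Besides the shell and the picture viewer there is one more tool, called after "Call:" as a command line: name --argument value ..., lists and objects as JSON in quotes. move_arm: Moves the arm, as the interface text tells. Its arguments: {"type":"object","properties":{"plan":{"type":"array","items":{"type":"object","properties":{"delta_pos":{"type":"array","items":{"type":"number"}},"turn":{"type":"array","items":{"type":"number"}},"fingers":{"type":"number"}}}},"force":{"type":"number"}},"required":["plan"]}

```bash
mkdir -p pics; cat > h.py <<'E'
import numpy as np, cv2
from workcell import get_obs, camera, hand_in, tip_reach
from scipy.spatial.transform import Rotation as Ro
def pose(o=None):
    o=o or get_obs(); return np.array(o["position"]),Ro.from_quat(o["ee_rot"])
def shot(n):
    p,r=pose(); c=camera(n)
    if n=="wrist":
        T=np.array(c["tool_from_camera"]); M=r.as_matrix()
        c["Rw"]=M@T[:3,:3]; c["o"]=p+M@T[:3,3]
    else:
        R=np.array(c["R"]); c["Rw"]=R.T; c["o"]=-R.T@np.array(c["t"])
    return c
def cloud(c):
    z=c["range_z"]; v,u=np.mgrid[:480,:640]
    P=np.stack([(u-c["cx"])/c["fx"]*z,(v-c["cy"])/c["fy"]*z,z],-1)@c["Rw"].T+c["o"]
    P[z<=0]=np.nan; return P
def ray(c,u,v):
    return c["Rw"]@np.array([(u-c["cx"])/c["fx"],(v-c["cy"])/c["fy"],1.])
def onplane(c,u,v,h):
    d=ray(c,u,v); return c["o"]+d*(h-c["o"][2])/d[2]
def save(c,n): cv2.imwrite("pics/"+n,c["color"][:,:,::-1])
E
python3 - <<'E'
from h import *
o=get_obs();print(o);print(tip_reach)
a=shot("scene");b=shot("side");w=shot("wrist")
import pickle;pickle.dump((a,b,w),open("s0.pkl","wb"))
save(a,"a.png");save(b,"b.png");print(a["o"],b["o"],w["o"])
E
```

```text
{'clock': 0.0, 'joint_pos': array([-1.36661318,  0.33287119, -0.0647385 ,  1.46094541,  0.02162266,
        1.34992406, -0.08854078]), 'joint_velocities': array([ 0.00047586,  0.0011495 ,  0.00086338,  0.0010135 , -0.00155744,
       -0.00056783, -0.00204724]), 'tau': array([ 9.78864300e-04, -6.25433278e+01,  4.98507579e-02, -3.91606057e+01,
        1.63194659e-02,  9.84642422e-03, -6.90802349e-07]), 'position': array([0.14042816, 0.60860119, 0.21561453]), 'ee_rot': array([ 1.13137942e-01,  9.93579025e-01, -7.24360699e-04, -4.31123204e-05]), 'ft_force': array([ 0.52182365, -0.01969927, -0.34484338]), 'torque': array([0.00782558, 0.00712251, 0.00364073]), 'grasp_force': 0.0, 'grip_width': 1.000019291464428}
0.011
[1.19684505 0.42051044 0.66758908] [ 0.25915575 -0.79884194  0.80715436] [0.05988414 0.62731602 0.37373785]
```

View pics/a.png

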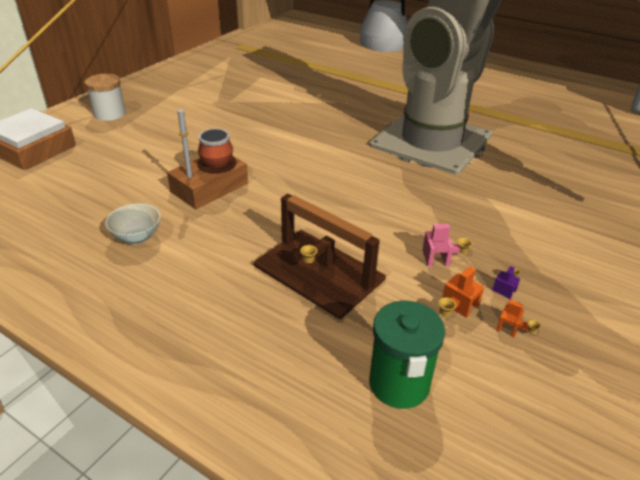

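View pics/b.png

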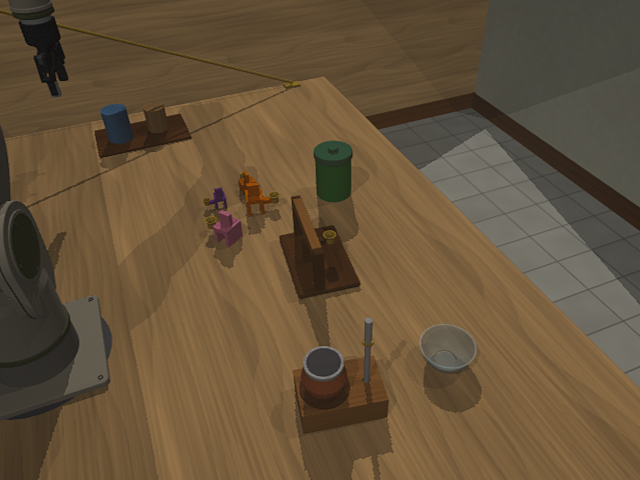

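Candidates in the scene view: pink (440,245), large orange (463,292), purple (507,282) and small orange (512,318). My choice is the large orange, at (463,292) in scene and (257,196) in side. Next I check it in a crop and measure everything.

```bash
cat > m.py <<'E'
from h import *
import pickle
a,b,w=pickle.load(open("s0.pkl","rb"))
cr=cv2.resize(a["color"][215:345,410:550],None,fx=4,fy=4,interpolation=cv2.INTER_CUBIC)[:,:,::-1]
cr2=cv2.resize(b["color"][160:290,190:330],None,fx=4,fy=4,interpolation=cv2.INTER_CUBIC)[:,:,::-1]
cv2.imwrite("pics/crop.png",cv2.resize(np.hstack([cr,cr2]),(800,371)))
for nm,c in(("scene",a),("side",b)):
    P=cloud(c); H=cv2.cvtColor(c["color"],cv2.COLOR_RGB2HSV); h,s,v=H[...,0],H[...,1],H[...,2]
    ok=np.isfinite(P[...,2])&(P[...,0]>.2)&(P[...,0]<1.1)&(abs(P[...,1])<.7)
    print(nm)
    for k,m in {"orange":(h>5)&(h<13)&(s>200)&(v>110),"green":(h>55)&(h<85)&(s>120),"pink":(h>150)&(h<178)&(s>80)&(v>100),"purple":(h>120)&(h<150)&(s>100),"brass":(h>=18)&(h<30)&(s>150)}.items():
        m=(m&ok&(P[...,2]>.008)).astype(np.uint8)
        n,L,st,ce=cv2.connectedComponentsWithStats(m)
        for i in range(1,n):
            if st[i,4]>25:
                Q=P[L==i]; print(k,ce[i].round(),st[i,4],"mean",Q.mean(0).round(3),"lo",np.percentile(Q,3,0).round(3),"hi",np.percentile(Q,97,0).round(3))
    # tall things
    m=(ok&(P[...,2]>.02)).astype(np.uint8)
    n,L,st,ce=cv2.connectedComponentsWithStats(m)
    for i in range(1,n):
        if st[i,4]>200:
            Q=P[L==i]; print("obj",ce[i].round(),st[i,4],"lo",np.percentile(Q,2,0).round(3),"hi",np.percentile(Q,98,0).round(3))
E
python3 m.py
```

```text
scene
orange [464. 290.] 1011 mean [0.511 0.273 0.043] lo [0.489 0.247 0.013] hi [0.524 0.295 0.075]
orange [513. 316.] 509 mean [0.513 0.356 0.034] lo [0.5   0.341 0.013] hi [0.524 0.377 0.055]
green [404. 352.] 5414 mean [0.722 0.262 0.093] lo [0.67  0.223 0.014] hi [0.746 0.299 0.13 ]
pink [440. 242.] 712 mean [0.42  0.194 0.046] lo [0.396 0.168 0.014] hi [0.442 0.217 0.074]
purple [506. 282.] 430 mean [0.434 0.322 0.027] lo [0.418 0.306 0.009] hi [0.441 0.337 0.05 ]
brass [464. 244.] 165 mean [0.382 0.227 0.031] lo [0.371 0.215 0.019] hi [0.396 0.237 0.038]
brass [308. 253.] 233 mean [0.591 0.025 0.061] lo [ 0.534 -0.022  0.012] hi [0.607 0.04  0.071]
brass [517. 272.] 26 mean [0.391 0.328 0.023] lo [0.384 0.325 0.018] hi [0.402 0.332 0.026]
brass [446. 306.] 233 mean [0.547 0.26  0.03 ] lo [0.536 0.249 0.019] hi [0.559 0.271 0.038]
brass [533. 326.] 133 mean [0.503 0.388 0.023] lo [0.495 0.38  0.014] hi [0.513 0.396 0.029]
obj [206. 164.] 3555 lo [ 0.415 -0.356  0.022] hi [ 0.544 -0.255  0.176]
obj [ 44. 144.] 906 lo [ 0.516 -0.7    0.021] hi [ 0.651 -0.687  0.059]
obj [331. 231
[... 993 characters left out ...]
brass [210. 221.] 96 mean [0.381 0.229 0.031] lo [0.371 0.215 0.02 ] hi [0.392 0.241 0.038]
brass [329. 236.] 137 mean [0.596 0.034 0.061] lo [0.582 0.019 0.012] hi [0.63  0.09  0.072]
brass [367. 343.] 40 mean [ 0.509 -0.32   0.149] lo [ 0.503 -0.325  0.146] hi [ 0.52  -0.311  0.15 ]
obj [332. 167.] 1863 lo [0.655 0.213 0.023] hi [0.736 0.293 0.13 ]
obj [255. 191.] 675 lo [0.476 0.245 0.021] hi [0.553 0.385 0.075]
obj [310. 240.] 1564 lo [ 0.524 -0.064  0.023] hi [0.599 0.129 0.117]
obj [223. 224.] 636 lo [0.372 0.161 0.021] hi [0.438 0.239 0.075]
obj [339. 384.] 5869 lo [ 0.397 -0.361  0.024] hi [ 0.532 -0.271  0.172]
obj [448. 344.] 1306 lo [ 0.628 -0.352  0.021] hi [ 0.72  -0.26   0.047]
```

View pics/crop.png

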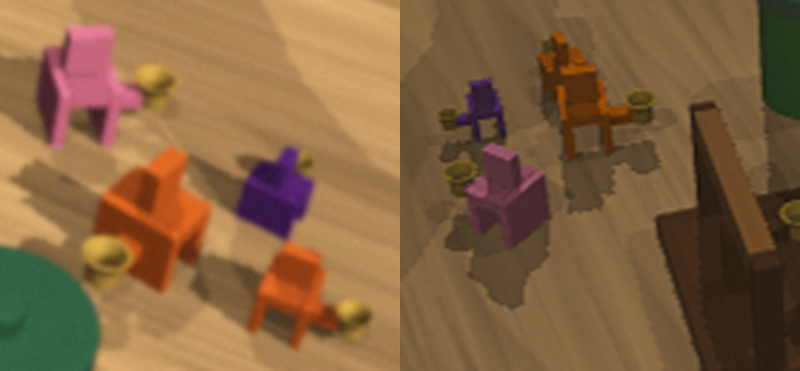

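The crop confirms the large orange carrier (centre of crop 155,215, ring at 108,255), with the pink, purple and small orange ones as decoys. Next I fit the poses from the top surfaces.

```bash
cat > f.py <<'E'
from h import *
import pickle
a,b,w=pickle.load(open("s0.pkl","rb"))
def rect(Q):
    r=cv2.minAreaRect((Q[:,:2]*1000).astype(np.float32)); return np.round(r[0],1),np.round(r[1],1),round(r[2],1)
for nm,c in(("scene",a),("side",b)):
    P=cloud(c);C=P.reshape(-1,3);C=C[np.isfinite(C[:,2])]
    def box(x0,x1,y0,y1,z0,z1): return C[(C[:,0]>x0)&(C[:,0]<x1)&(C[:,1]>y0)&(C[:,1]<y1)&(C[:,2]>z0)&(C[:,2]<z1)]
    print(nm,"finTop",len(q:=box(.47,.54,.23,.33,.072,.078)),rect(q))
    print("bodyTop",len(q:=box(.47,.54,.235,.31,.0425,.0465)),rect(q))
    print("ring",len(q:=box(.53,.575,.24,.29,.034,.04)),rect(q))
    print("rail",len(q:=box(.5,.6,-.1,.17,.112,.119)),rect(q),q.mean(0).round(4),np.linalg.svd((q-q.mean(0))[:,:2],full_matrices=False)[2][0])
    print("sring",len(q:=box(.57,.64,.0,.06,.067,.073)),rect(q))
    print("bomb",len(q:=box(.47,.55,-.34,-.27,.16,.2)),rect(q),q.mean(0).round(4),q.max(0).round(3))
    for z in(.06,.08,.10,.12,.135,.16,.175): q=box(.48,.55,-.34,-.28,z-.008,z+.008); print(z,len(q),q.mean(0).round(4) if len(q) else 0)
    print("holder",rect(box(.36,.56,-.39,-.22,.046,.053)))
E
python3 f.py
```

```text
scene finTop 100 (array([499.9, 270.2]), array([12.1, 31.9]), 79.2)
bodyTop 379 (array([500.1, 270. ]), array([50.9, 43.1]), 79.3)
ring 94 (array([546.9, 261.1]), array([26. , 27.9]), 50.4)
rail 885 (array([548.3,  35. ]), array([198.8,  23.3]), 82.3) [0.5501 0.0409 0.115 ] [0.12532811 0.99211535]
sring 92 (array([594.4,  28.4]), array([26.1, 26.5]), 8.0)
bomb 121 (array([ 514.6, -317.7]), array([15.8, 11.7]), 43.6) [ 0.5163 -0.3157  0.1796] [ 0.522 -0.31   0.197]
0.06 81 [ 0.5081 -0.3099  0.0556]
0.08 60 [ 0.4992 -0.3094  0.0811]
0.1 40 [ 0.5127 -0.3141  0.1   ]
0.12 37 [ 0.5163 -0.3155  0.1199]
0.135 37 [ 0.5161 -0.3157  0.1352]
0.16 48 [ 0.5166 -0.3154  0.1599]
0.175 50 [ 0.5168 -0.3154  0.1753]
holder (array([ 470.9, -308.2]), array([ 94.3, 143.4]), 77.4)
side finTop 41 (array([497.1, 270.8]), array([18.5, 25.9]), 73.5)
bodyTop 100 (array([497.7, 270.8]), array([50. , 39.3]), 79.1)
ring 37 (array([544.5, 262.9]), array([30.4, 24.4]), 72.9)
rail 565 (array([545. ,  35.4]), array([199.5,  20.5]), 82.8) [0.5441 0.0299 0.115 ] [-0.12403059 -0.9922784 ]
sring 57 (array([592.8,  30.4]), array([28.5, 26.3]), 41.1)
bomb 161 (array([ 511.4, -316.9]), array([13.1, 11.2]), 65.1) [ 0.5103 -0.319   0.1811] [ 0.518 -0.31   0.197]
0.06 118 [ 0.5063 -0.315   0.0549]
0.08 39 [ 0.5097 -0.3189  0.0802]
0.1 38 [ 0.5105 -0.3195  0.1001]
0.12 37 [ 0.5101 -0.3193  0.1201]
0.135 29 [ 0.5097 -0.3192  0.1333]
0.16 56 [ 0.5102 -0.3199  0.1609]
0.175 52 [ 0.5099 -0.3199  0.1756]
holder (array([ 467.7, -307.4]), array([ 93.3, 140.6]), 78.7)
```

```bash
cat >> h.py <<'E'
def goto(x,y,z,yaw):
    """print tool-axis shift and turn to world TCP (x,y,z), tool y axis along world y turned by yaw, tool down"""
    p,r=pose(); print("now",p.round(4),"d",r.inv().apply(np.array([x,y,z])-p).round(4),end=" ")
    T=Ro.from_matrix(np.array([[-np.cos(yaw),-np.sin(yaw),0],[-np.sin(yaw),np.cos(yaw),0],[0,0,-1]]).T.T)
    print("turn",(r.inv()*T).as_rotvec().round(4))
E
python3 -c "
from h import *
goto(.499,.2705,.2,-.188)
import pickle
w=pickle.load(open('s0.pkl','rb'))[2];print(w['Rw'].round(3),w['tool_from_camera'])"
```

```text
now [0.1405 0.6087 0.2158] d [-0.4254 -0.2489  0.0161] turn [-0.001   0.0001 -0.0388]
[[ 0.224  0.923  0.312]
 [ 0.975 -0.212 -0.073]
 [-0.001  0.32  -0.947]] [[ 1.09246012e-03 -9.47325380e-01 -3.20270872e-01  8.27220825e-02]
 [ 9.99999399e-01  1.00433647e-03  4.40333631e-04 -1.40933545e-04]
 [-9.54795065e-05 -3.20271161e-01  9.47325907e-01 -1.58036961e-01]
 [ 0.00000000e+00  0.00000000e+00  0.00000000e+00  1.00000000e+00]]
```

The manual's scale: turns go in shares of pi/2 rad. Converting my numbers, -0.039 rad / 1.5708 = -0.0248.

Call:
move_arm --plan '[{"delta_pos":[-0.04,-0.025,0],"turn":[0,0,0],"fingers":0.3},{"delta_pos":[-0.09,-0.05,0],"turn":[0,0,-0.0064],"fingers":0.3},{"delta_pos":[-0.14,-0.08,0],"turn":[0,0,-0.0127],"fingers":0.3},{"delta_pos":[-0.19,-0.11,0],"turn":[0,0,-0.0191],"fingers":0.3},{"delta_pos":[-0.24,-0.14,0],"turn":[0,0,-0.0248],"fingers":0.3},{"delta_pos":[-0.29,-0.17,0],"turn":[0,0,-0.0248],"fingers":0.3},{"delta_pos":[-0.34,-0.2,0],"turn":[0,0,-0.0248],"fingers":0.3},{"delta_pos":[-0.38,-0.222,0],"turn":[0,0,-0.0248],"fingers":0.3},{"delta_pos":[-0.41,-0.24,0.005],"turn":[0,0,-0.0248],"fingers":0.3},{"delta_pos":[-0.4254,-0.249,0.01],"turn":[0,0,-0.0248],"fingers":0.3},{"delta_pos":[-0.4254,-0.249,0.016],"turn":[0,0,-0.0248],"fingers":0.3},{"delta_pos":[-0.4254,-0.249,0.016],"turn":[0,0,-0.0248],"fingers":0.3}]'

```text
clock: 1.65
position: [0.4976, 0.2722, 0.1996]
ee_rot: [0.093, 0.996, -0.0, -0.001]
ft_force: [0.3, 0.5, 0.1]
grip_width: 0.702
grasp_force: 0.0
```

```bash
cat > wm.py <<'E'
from h import *
import sys
def rect(Q):
    if len(Q)<5: return None
    r=cv2.minAreaRect((Q[:,:2]*1000).astype(np.float32)); return np.round(r[0],1),np.round(r[1],1),round(r[2],1)
def near(C,x,y,d,z0,z1): return C[(abs(C[:,0]-x)<d)&(abs(C[:,1]-y)<d)&(C[:,2]>z0)&(C[:,2]<z1)]
E
python3 - <<'E'
from wm import *
w=shot("wrist");save(w,"w1.png");C=cloud(w).reshape(-1,3);C=C[np.isfinite(C[:,2])]
print("fin",rect(near(C,.499,.27,.04,.070,.080)));print("body",rect(near(C,.499,.27,.04,.041,.048)));print("ring",rect(near(C,.547,.262,.02,.033,.041)))
goto(.499,.2705,.058,-.188);print(get_obs()["clock"],get_obs()["grip_width"],get_obs()["joint_pos"])
E
```

```text
fin (array([499. , 270.8]), array([11.6, 27.6]), 79.6)
body (array([499.2, 270.9]), array([49.8, 40.7]), 78.1)
ring (array([546.8, 261.3]), array([26.8, 27.7]), 79.0)
now [0.4977 0.2723 0.2001] d [-0.0017 -0.0016  0.1421] turn [ 0.0001 -0.001   0.0027]
1.7 0.6984620443697952 [-0.79480683  0.21291473  0.24809826  1.6538462  -0.05489424  1.28225019
  0.84904397]
```

View pics/w1.png

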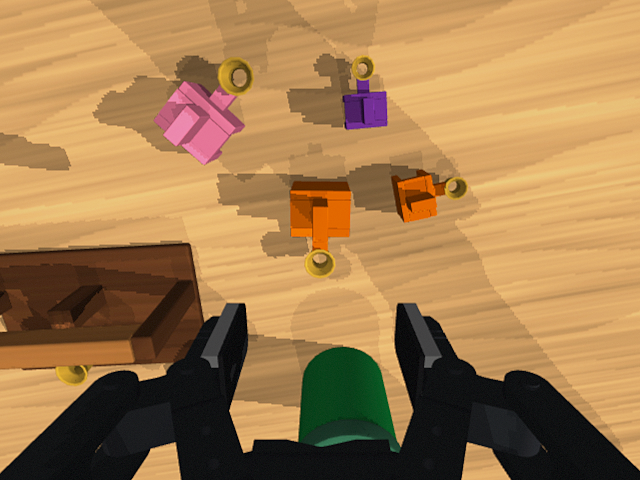

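The picture shows the carrier at (320,215) with its fin up and the ring toward (320,262). The fingers have room on both sides, so I'll descend and grip.

In the tool's units: 0.002 rad / 1.5708 = 0.0013.

Call:
move_arm --plan '[{"delta_pos":[-0.0015,-0.0012,0.04],"turn":[0,0,0.0013],"fingers":0.3},{"delta_pos":[-0.0015,-0.0012,0.085],"turn":[0,0,0.0013],"fingers":0.3},{"delta_pos":[-0.0015,-0.0012,0.12],"turn":[0,0,0.0013],"fingers":0.3},{"delta_pos":[-0.0015,-0.0012,0.142],"turn":[0,0,0.0013],"fingers":0.3},{"delta_pos":[-0.0015,-0.0012,0.142],"turn":[0,0,0.0013],"fingers":0.4},{"delta_pos":[-0.0015,-0.0012,0.142],"turn":[0,0,0.0013],"fingers":1},{"delta_pos":[-0.0015,-0.0012,0.142],"turn":[0,0,0.0013],"fingers":1},{"delta_pos":[-0.0015,-0.0012,0.142],"turn":[0,0,0.0013],"fingers":1},{"delta_pos":[-0.0015,-0.0012,0.142],"turn":[0,0,0.0013],"fingers":1},{"delta_pos":[-0.0015,-0.0012,0.142],"turn":[0,0,0.0013],"fingers":1}]' --force 60

```text
clock: 2.95
position: [0.5007, 0.2697, 0.0593]
ee_rot: [0.095, 0.996, 0.001, 0.0]
ft_force: [-0.7, -0.2, 6.1]
grip_width: 0.0
grasp_force: 3.2
```

```bash
python3 - <<'E'
from h import *
o=get_obs();print(o["clock"],o["grip_width"],o["grasp_force"]);p=o["position"];print(p)
goto(p[0],p[1],.24,-.188)
E
```

```text
2.95 0.00043952984751053487 3.1801360679673962
[0.50069652 0.26966227 0.0592614 ]
now [0.5007 0.2697 0.0593] d [-1.000e-04  2.000e-04 -1.807e-01] turn [ 0.0011  0.0007 -0.0018]
```

```bash
python3 - <<'E'
from h import *
w=shot("wrist");a=shot("scene");b=shot("side")
c=lambda i,x0,x1,y0,y1:cv2.resize(i["color"][y0:y1,x0:x1],(400,400),interpolation=cv2.INTER_CUBIC)
cv2.imwrite("pics/g1.png",np.hstack([c(a,400,540,200,340),c(w,160,480,160,480)])[:,:,::-1])
E
```

```text
(no output)
```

View pics/g1.png

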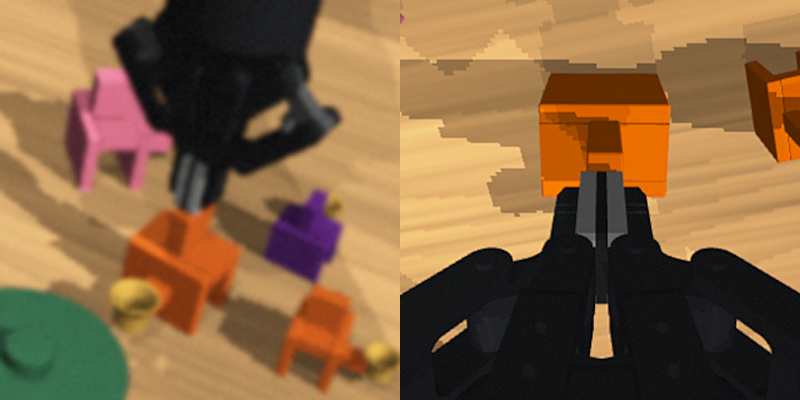

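```bash
python3 - <<'E'
from wm import *
w=shot("wrist");P=cloud(w);C=P.reshape(-1,3);C=C[np.isfinite(C[:,2])]
for z in (.042,.05,.055,.06,.065,.07,.074,.08): print(z,rect(near(C,.5,.27,.045,z-.0025,z+.0025)))
H=cv2.cvtColor(w["color"],cv2.COLOR_RGB2HSV);m=(H[...,1]<80)&(H[...,2]<140)&np.isfinite(P[...,2])&(P[...,2]<.12)
Q=P[m];print(len(Q),Q[:,2].min(),Q[Q[:,2]<.07].mean(0),Q[Q[:,2]<.07].min(0),Q[Q[:,2]<.07].max(0))
for v in range(276,350,6): print(v,P[v,320].round(3),P[v,312].round(3),P[v,328].round(3))
o=get_obs();print(o["grip_width"],o["grasp_force"],o["ft_force"],o["clock"])
E
```

```text
0.042 (array([498.9, 270.9]), array([50.1, 40.4]), 79.1)
0.05 (array([485.8, 273.5]), array([12. ,  1.8]), 78.4)
0.055 (array([486. , 273.5]), array([11.9,  1.7]), 77.0)
0.06 (array([485.7, 273.5]), array([11.6,  1.3]), 78.2)
0.065 (array([486. , 273.5]), array([12. ,  1.7]), 77.9)
0.07 (array([486.4, 272.2]), array([ 6.1, 12.6]), 19.3)
0.074 (array([488.9, 272.9]), array([12. ,  7.7]), 80.2)
0.08 (array([491.6, 271.2]), array([23.2,  5.2]), 79.7)
4559 -0.0007113616993334737 [0.4288296  0.30563139 0.00987154] [ 0.4024206   0.14677084 -0.00071136] [0.62510208 0.32928806 0.03044742]
276 [0.485 0.272 0.068] [0.485 0.269 0.068] [0.486 0.276 0.069]
282 [0.486 0.272 0.074] [0.485 0.269 0.074] [0.486 0.275 0.074]
288 [0.488 0.272 0.074] [0.487 0.268 0.074] [0.488 0.275 0.074]
294 [0.49  0.271 0.075] [0.49  0.268 0.074] [0.491 0.274 0.075]
300 [0.49  0.271 0.08 ] [0.489 0.268 0.082] [0.49  0.274 0.081]
306 [0.49  0.271 0.086] [0.489 0.268 0.085] [0.49  0.274 0.086]
312 [0.489 0.271 0.091] [0.489 0.268 0.09 ] [0.49  0.274 0.09 ]
318 [0.49  0.271 0.095] [0.489 0.269 0.095] [0.491 0.274 0.094]
324 [0.49  0.271 0.098] [0.489 0.269 0.099] [0.49  0.274 0.099]
330 [0.489 0.271 0.103] [0.489 0.269 0.103] [0.49  0.274 0.103]
336 [0.49  0.271 0.106] [0.489 0.269 0.107] [0.491 0.274 0.106]
342 [0.489 0.271 0.11 ] [0.49  0.269 0.109] [0.49  0.274 0.11 ]
348 [0.49  0.271 0.112] [0.489 0.269 0.113] [0.491 0.274 0.112]
0.0010198284096716711 3.197189907368738 [-1.08302966 -0.60627643  5.96788889] 3.15
```

The fingers have shut on top of the fin, so the tips stand at z≈0.074 instead of the expected 0.048. I'll raise the arm and measure where the tips really are in the tool frame.

Call:
move_arm --plan '[{"delta_pos":[0,0,-0.03],"turn":[0,0,0],"fingers":1},{"delta_pos":[0,0,-0.06],"turn":[0,0,0],"fingers":1},{"delta_pos":[0,0,-0.06],"turn":[0,0,0],"fingers":1},{"delta_pos":[0,0,-0.06],"turn":[0,0,0],"fingers":1}]'

```text
clock: 3.65
position: [0.5, 0.2692, 0.1179]
ee_rot: [0.095, 0.996, -0.0, -0.0]
ft_force: [0.0, -1.1, 0.7]
grip_width: 0.002
grasp_force: 0.0
```

```bash
cat > tip.py <<'E'
from wm import *
for n in("wrist","scene","side"):
    p,r=pose();w=shot(n);P=cloud(w);Q=r.inv().apply((P-p).reshape(-1,3)).reshape(P.shape)
    H=cv2.cvtColor(w["color"],cv2.COLOR_RGB2HSV)
    m=(abs(Q[...,0])<.02)&(abs(Q[...,1])<.06)&(Q[...,2]<.04)&(Q[...,2]>-.06)&(H[...,1]<110)
    q=Q[m]; 
    if len(q)<5: print(n,len(q)); continue
    print(n,len(q),"tool z max",np.percentile(q[:,2],[90,97,100]).round(4)); t=q[q[:,2]>np.percentile(q[:,2],75)];print(t.mean(0).round(4),t.min(0).round(4),t.max(0).round(4))
o=get_obs();print(o["position"],o["grip_width"],o["grasp_force"],o["ft_force"])
C=P.reshape(-1,3);C=C[np.isfinite(C[:,2])];print(rect(near(C,.499,.27,.04,.041,.048)))
E
python3 tip.py
```

```text
wrist 4448 tool z max [-0.0271 -0.0231 -0.0195]
[ 0.0094  0.     -0.0281] [ 0.006  -0.0134 -0.0343] [ 0.012   0.0134 -0.0195]
scene 376 tool z max [-0.0238 -0.0195 -0.0152]
[-0.0089  0.0013 -0.0248] [-0.0126 -0.0126 -0.0303] [ 0.0049  0.0123 -0.0152]
side 107 tool z max [-0.0192 -0.0159 -0.0154]
[ 0.0013 -0.006  -0.0204] [-0.0092 -0.0123 -0.0266] [ 0.0113 -0.001  -0.0154]
[0.49977629 0.26897391 0.11740706] 0.0001394817377080298 0.0 [ 0.61025839 -0.26233311  0.38730028]
(array([497.2, 269.8]), array([55.6, 39.5]), 79.0)
```

All three views agree that the closed fingertips lie about 15.5 mm *behind* the reported TCP, not 11 mm ahead, and the contact with the fin top says the same. I'll use that offset and regrip with the TCP about 28 mm lower.

```bash
python3 - <<'E'
from h import *
goto(.4991,.2708,.0315,-.190)
E
```

```text
now [0.4998 0.269  0.1174] d [0.0009 0.0018 0.0859] turn [-0.0011 -0.0011  0.0002]
```

Call:
move_arm --plan '[{"delta_pos":[0.001,0.0015,0],"turn":[0,0,0],"fingers":0.3},{"delta_pos":[0.001,0.0015,0],"turn":[0,0,0],"fingers":0.3},{"delta_pos":[0.001,0.0015,0.03],"turn":[0,0,0],"fingers":0.3},{"delta_pos":[0.001,0.0015,0.06],"turn":[0,0,0],"fingers":0.3},{"delta_pos":[0.001,0.0015,0.086],"turn":[0,0,0],"fingers":0.3},{"delta_pos":[0.001,0.0015,0.086],"turn":[0,0,0],"fingers":0.4},{"delta_pos":[0.001,0.0015,0.086],"turn":[0,0,0],"fingers":1},{"delta_pos":[0.001,0.0015,0.086],"turn":[0,0,0],"fingers":1},{"delta_pos":[0.001,0.0015,0.086],"turn":[0,0,0],"fingers":1},{"delta_pos":[0.001,0.0015,0.086],"turn":[0,0,0],"fingers":1},{"delta_pos":[0.001,0.0015,0.086],"turn":[0,0,0],"fingers":1}]' --force 60

```text
clock: 5.18
position: [0.5003, 0.2714, 0.0336]
ee_rot: [0.095, 0.995, 0.001, 0.001]
ft_force: [-1.0, -0.6, 6.3]
grip_width: 0.128
grasp_force: 59.1
```

Call:
move_arm --plan '[{"delta_pos":[0,0,-0.02],"turn":[0,0,0],"fingers":1},{"delta_pos":[0,0,-0.06],"turn":[0,0,0],"fingers":1},{"delta_pos":[0,0,-0.11],"turn":[0,0,0],"fingers":1},{"delta_pos":[0,0,-0.15],"turn":[0,0,0],"fingers":1},{"delta_pos":[0,0,-0.16],"turn":[0,0,0],"fingers":1},{"delta_pos":[0,0,-0.16],"turn":[0,0,0],"fingers":1}]'

```text
clock: 5.92
position: [0.4995, 0.271, 0.1924]
ee_rot: [0.095, 0.996, 0.0, 0.0]
ft_force: [-0.1, 0.0, -2.2]
grip_width: 0.128
grasp_force: 58.7
```

```bash
cat > car.py <<'E'
from wm import *
for n in("wrist","scene","side"):
    p,r=pose();w=shot(n);P=cloud(w);Q=r.inv().apply((P-p).reshape(-1,3)).reshape(P.shape)
    H=cv2.cvtColor(w["color"],cv2.COLOR_RGB2HSV);h,s,v=H[...,0],H[...,1],H[...,2]
    box=(abs(Q[...,0])<.09)&(abs(Q[...,1])<.05)&(Q[...,2]<.06)&(Q[...,2]>-.06)
    o=Q[box&(h>3)&(h<15)&(s>190)]; b=Q[box&(h>=17)&(h<32)&(s>120)&(Q[...,0]<-.025)]
    print(n,len(o),len(b))
    if len(o)>20:
        print(" orange z pct",np.percentile(o[:,2],[1,5,50,95,99]).round(4))
        zt=-0.010; t=o[(abs(o[:,2]-zt)<.004)]; print(" bodytop?",rect(t),t[:,2].mean())
        if len(t)>30:
            A=np.c_[t[:,:2],np.ones(len(t))];print(" tilt",np.linalg.lstsq(A,t[:,2],rcond=None)[0].round(3))
    if len(b)>10:
        t=b[b[:,2]<np.percentile(b[:,2],2)+.003]; print(" ring",rect(t),t[:,2].mean().round(4))
o=get_obs();print(o["position"],o["grip_width"],o["grasp_force"],o["ft_force"],o["clock"])
E
python3 car.py; python3 -c "
from h import *
goto(.5465,.035,.2,-.125)"
```

```text
wrist 10916 895
 orange z pct [-0.0419 -0.0412 -0.0108  0.0233  0.0304]
 bodytop? (array([ 3.3, -0.2]), array([49.8, 36.1]), 89.9) -0.010630850190071473
 tilt [ 0.04   0.003 -0.011]
 ring (array([-57.8,   0.1]), array([21.1,  8.4]), 85.6) -0.002
scene 1188 301
 orange z pct [-0.0417 -0.0378 -0.0051  0.0265  0.03  ]
 bodytop? (array([-0.9, -0.2]), array([42.4, 49.5]), 0.7) -0.01027833429454446
 tilt [-0.039  0.015 -0.011]
 ring (array([-48.6,  -1.8]), array([25. , 29.7]), 45.8) -0.0025
side 301 116
 orange z pct [-0.033  -0.0139 -0.005   0.0246  0.0308]
 bodytop? (array([ 1.7, -1.8]), array([38.5, 50.7]), 0.5) -0.010414446849222995
 tilt [-0.016 -0.036 -0.011]
 ring (array([-44.7,   0.2]), array([30.4, 27.2]), 62.6) -0.0027
[0.49883436 0.27054108 0.19071725] 0.1273285768233638 58.69485139846802 [-0.06249553 -0.41123899 -0.91976282] 6.075
now [0.4988 0.2705 0.1907] d [-0.0912 -0.2223 -0.009 ] turn [-0.0018 -0.0019 -0.0647]
```

In the tool's units: -0.064 rad / 1.5708 = -0.0407.

Call:
move_arm --plan '[{"delta_pos":[-0.01,-0.02,-0.005],"turn":[0,0,-0.0064],"fingers":1},{"delta_pos":[-0.025,-0.06,-0.009],"turn":[0,0,-0.0191],"fingers":1},{"delta_pos":[-0.04,-0.1,-0.009],"turn":[0,0,-0.0318],"fingers":1},{"delta_pos":[-0.06,-0.14,-0.009],"turn":[0,0,-0.0407],"fingers":1},{"delta_pos":[-0.075,-0.18,-0.009],"turn":[0,0,-0.0407],"fingers":1},{"delta_pos":[-0.086,-0.21,-0.009],"turn":[0,0,-0.0407],"fingers":1},{"delta_pos":[-0.091,-0.222,-0.009],"turn":[0,0,-0.0407],"fingers":1},{"delta_pos":[-0.091,-0.222,-0.009],"turn":[0,0,-0.0407],"fingers":1},{"delta_pos":[-0.091,-0.222,-0.009],"turn":[0,0,-0.0407],"fingers":1}]'

```text
clock: 7.2
position: [0.5468, 0.0376, 0.201]
ee_rot: [0.062, 0.998, 0.0, -0.0]
ft_force: [-0.2, -0.3, -1.8]
grip_width: 0.125
grasp_force: 58.6
```

```bash
cat > al.py <<'E'
from wm import *
def al(n):
    p,r=pose();w=shot(n);P=cloud(w);Q=r.inv().apply((P-p).reshape(-1,3)).reshape(P.shape)
    H=cv2.cvtColor(w["color"],cv2.COLOR_RGB2HSV);h,s,v=H[...,0],H[...,1],H[...,2]
    org=(h>3)&(h<15)&(s>190)&(v>60)
    rail=(abs(P[...,2]-.115)<.004)&(abs(P[...,0]-.546)<.035)&(abs(P[...,1]-.035)<.11)&~((Q[...,2]<.036)&(abs(Q[...,1])<.03))
    q=P[rail];print(n,"rail n",len(q))
    if len(q)>50:
        R=rect(q);print(" rail",R)
        rt=Q[rail];print(" tool-frame x at each side:")
        for lo,hi in((-.1,-.03),(.03,.1)):
            k=rt[(rt[:,1]>lo)&(rt[:,1]<hi)]
            if len(k)>10: print("  ",lo,np.percentile(k[:,0],[1,99]).round(4),k[:,0].mean().round(4),k[:,1].mean().round(4))
    t=Q[org&(abs(Q[...,2]+.0105)<.0035)&(abs(Q[...,0])<.035)&(abs(Q[...,1])<.035)]
    print(" body",len(t),rect(t),np.percentile(t[:,0],[1,99]).round(4))
    b=Q[(h>=17)&(h<32)&(s>120)&(abs(Q[...,0]+.05)<.03)&(abs(Q[...,1])<.03)&(abs(Q[...,2]+.0025)<.003)]
    if len(b)>5: print(" upper ring",len(b),rect(b))
    b=P[(h>=17)&(h<32)&(s>120)&(abs(P[...,0]-.594)<.03)&(abs(P[...,1]-.029)<.03)&(abs(P[...,2]-.0695)<.003)]
    if len(b)>5: print(" lower ring world",len(b),rect(b))
    return w
save(al("wrist"),"w2.png");al("scene");al("side")
o=get_obs();print(o["position"],o["clock"]);goto(.5465,.035,.2,-.125)
E
python3 al.py
```

```text
wrist rail n 6739
 rail (array([546.5,  35.4]), array([199.3,  20.9]), 83.0)
 tool-frame x at each side:
   -0.1 [-0.0099  0.0099] 0.0009 -0.0654
   0.03 [-0.0097  0.0097] 0.0007 0.0638
 body 4002 (array([ 4. , -0.1]), array([50.1, 35.1]), 89.5) [-0.0084  0.0211]
 upper ring 435 (array([-56.7,  -0.1]), array([21.2,  9.7]), 88.4)
scene rail n 970
 rail (array([548.8,  35.3]), array([200. ,  22.7]), 83.0)
 tool-frame x at each side:
   -0.1 [-0.0126  0.0076] -0.0031 -0.063
   0.03 [-0.0126  0.0084] -0.0033 0.0635
 body 305 (array([-2.8, -0.6]), array([51.5, 40.7]), 87.6) [-0.0217  0.0174]
 upper ring 85 (array([-48. ,  -0.4]), array([27.5, 26.2]), 10.5)
 lower ring world 97 (array([595.2,  28.7]), array([27.4, 28. ]), 72.0)
side rail n 511
 rail (array([544.8,  31.9]), array([195.7,  20.8]), 82.8)
 tool-frame x at each side:
   -0.1 [-0.0081  0.0116] 0.0019 -0.0646
   0.03 [-0.0081  0.0116] 0.0019 0.0508
 body 180 (array([ 2.5, -2.9]), array([48. , 40.4]), 88.9) [-0.0173  0.0223]
 upper ring 64 (array([-45.7,   1.3]), array([26. , 30.2]), 10.6)
 lower ring world 59 (array([593. ,  30.7]), array([26.4, 27.3]), 2.3)
[0.54694417 0.0370987  0.20127027] 7.35
now [0.5469 0.0371 0.2013] d [ 0.0002 -0.0021  0.0013] turn [ 0.0003 -0.0002  0.0011]
```

View pics/w2.png

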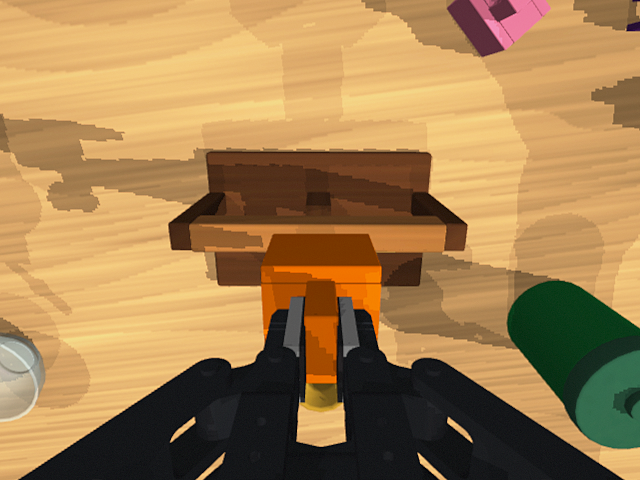

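The picture shows the carrier (320,290) held over the rail's middle. All three views put the carrier and rail within about 1 mm in x, with 2 mm still to correct in y. Lowering now.

In the tool's units: 0.001 rad / 1.5708 = 0.0006.

Call:
move_arm --plan '[{"delta_pos":[-0.0005,-0.002,0],"turn":[0,0,0.0006],"fingers":1},{"delta_pos":[-0.0005,-0.002,0.015],"turn":[0,0,0.0006],"fingers":1},{"delta_pos":[-0.0005,-0.002,0.03],"turn":[0,0,0.0006],"fingers":1},{"delta_pos":[-0.0005,-0.002,0.042],"turn":[0,0,0.0006],"fingers":1},{"delta_pos":[-0.0005,-0.002,0.048],"turn":[0,0,0.0006],"fingers":1},{"delta_pos":[-0.0005,-0.002,0.053],"turn":[0,0,0.0006],"fingers":1},{"delta_pos":[-0.0005,-0.002,0.057],"turn":[0,0,0.0006],"fingers":1},{"delta_pos":[-0.0005,-0.002,0.06],"turn":[0,0,0.0006],"fingers":1},{"delta_pos":[-0.0005,-0.002,0.06],"turn":[0,0,0.0006],"fingers":1}]'

```text
clock: 8.48
position: [0.5473, 0.0338, 0.1413]
ee_rot: [0.063, 0.998, 0.0, -0.0]
ft_force: [0.3, 0.1, -1.7]
grip_width: 0.125
grasp_force: 58.6
```

Call:
move_arm --plan '[{"delta_pos":[0,0.001,0.006],"turn":[0,0,0],"fingers":1},{"delta_pos":[0,0.001,0.013],"turn":[0,0,0],"fingers":1},{"delta_pos":[0,0.001,0.019],"turn":[0,0,0],"fingers":1},{"delta_pos":[0,0.001,0.023],"turn":[0,0,0],"fingers":1},{"delta_pos":[0,0.001,0.0255],"turn":[0,0,0],"fingers":1},{"delta_pos":[0,0.001,0.0255],"turn":[0,0,0],"fingers":1}]'

```text
clock: 9.22
position: [0.5474, 0.0347, 0.1158]
ee_rot: [0.063, 0.998, 0.0, -0.0]
ft_force: [0.7, -0.7, -1.9]
grip_width: 0.129
grasp_force: 58.6
```

```bash
python3 - <<'E'
from h import *
o=get_obs();print(o["position"],o["ft_force"]);goto(.5468,.035,.1145,-.125)
E
```

```text
[0.54740683 0.03469886 0.11577809] [ 0.69370506 -0.74654576 -1.85955997]
now [0.5474 0.0347 0.1158] d [0.0006 0.0002 0.0013] turn [ 0.     -0.0002 -0.0018]
```

Lower a touch, release, and rise.

Call:
move_arm --plan '[{"delta_pos":[0,0.0003,0.0015],"turn":[0,0,0],"fingers":1},{"delta_pos":[0,0.0003,0.0015],"turn":[0,0,0],"fingers":1},{"delta_pos":[0,0.0003,0.0015],"turn":[0,0,0],"fingers":0.6},{"delta_pos":[0,0.0003,0.0015],"turn":[0,0,0],"fingers":0.5},{"delta_pos":[0,0.0003,0.0015],"turn":[0,0,0],"fingers":0.5},{"delta_pos":[0,0.0003,0.0015],"turn":[0,0,0],"fingers":0.5},{"delta_pos":[0,0.0003,-0.02],"turn":[0,0,0],"fingers":0.5},{"delta_pos":[0,0.0003,-0.06],"turn":[0,0,0],"fingers":0.5},{"delta_pos":[0,0.0003,-0.11],"turn":[0,0,0],"fingers":0.5},{"delta_pos":[0,0.0003,-0.15],"turn":[0,0,0],"fingers":0.5},{"delta_pos":[0,0.0003,-0.15],"turn":[0,0,0],"fingers":0.5},{"delta_pos":[0,0.0003,-0.15],"turn":[0,0,0],"fingers":0.5}]'

```text
clock: 10.72
position: [0.5472, 0.035, 0.2651]
ee_rot: [0.063, 0.998, -0.0, -0.0]
ft_force: [-0.2, -0.3, -1.6]
grip_width: 0.5
grasp_force: 0.0
```

```bash
cat > chk.py <<'E'
from wm import *
def chk():
  for n in("wrist","scene","side"):
    w=shot(n);P=cloud(w);C=P.reshape(-1,3);C=C[np.isfinite(C[:,2])]
    H=cv2.cvtColor(w["color"],cv2.COLOR_RGB2HSV);h,s=H[...,0],H[...,1];B=P[(h>=17)&(h<32)&(s>110)&np.isfinite(P[...,2])]
    print(n,"body top .125",rect(near(C,.547,.035,.03,.1225,.128)),"fin",rect(near(C,.547,.035,.025,.152,.158)))
    print("   upper ring .117",rect(near(B,.594,.03,.025,.1145,.1195)),"lower .070",rect(near(B,.594,.03,.025,.067,.073)))
chk()
w=shot("side");save(w,"s2.png")
o=get_obs();print(o["position"],o["joint_pos"].round(2),o["clock"]);goto(.5125,-.3175,.29,-.2)
E
python3 chk.py
```

```text
wrist body top .125 (array([546.9,  34.8]), array([50. , 40.3]), 82.6) fin (array([546.8,  34.8]), array([11. , 27.8]), 83.1)
   upper ring .117 (array([595. ,  28.8]), array([26.5, 27.7]), 82.3) lower .070 (array([597.2,  28.9]), array([27.2, 22.2]), 83.4)
scene body top .125 (array([549.3,  33.9]), array([53. , 42.7]), 85.5) fin (array([547.7,  34.3]), array([13.2, 30.2]), 83.0)
   upper ring .117 (array([596.1,  28.2]), array([27. , 27.6]), 79.4) lower .070 (array([595.3,  28.4]), array([28.8, 25.1]), 33.0)
side body top .125 (array([545.3,  35.2]), array([51.7, 40.3]), 82.2) fin (array([544.9,  35.5]), array([18.2, 27.1]), 89.7)
   upper ring .117 (array([592.9,  29.6]), array([27.2, 27. ]), 46.8) lower .070 (array([592.2,  30.3]), array([26.6, 26.7]), 39.3)
[0.54700164 0.03497868 0.26475099] [-0.52  0.14  0.42  1.61 -0.06  1.41  1.35] 10.925
now [0.547  0.035  0.2648] d [-0.0103 -0.354  -0.025 ] turn [-0.0007 -0.0018  0.0732]
```

The carrier hangs correctly and the rings coincide at about (0.595, 0.029). Now to a point above the bombilla.

Call:
move_arm --plan '[{"delta_pos":[-0.001,-0.03,0],"turn":[0,0,0],"fingers":0.4},{"delta_pos":[-0.002,-0.075,0],"turn":[0,0,0],"fingers":0.4},{"delta_pos":[-0.004,-0.12,0],"turn":[0,0,0],"fingers":0.4},{"delta_pos":[-0.005,-0.165,0],"turn":[0,0,0],"fingers":0.4},{"delta_pos":[-0.006,-0.21,0],"turn":[0,0,0],"fingers":0.4},{"delta_pos":[-0.007,-0.255,0],"turn":[0,0,0],"fingers":0.4},{"delta_pos":[-0.008,-0.3,0],"turn":[0,0,0],"fingers":0.4},{"delta_pos":[-0.009,-0.335,0],"turn":[0,0,0],"fingers":0.4},{"delta_pos":[-0.01,-0.354,0],"turn":[0,0,0],"fingers":0.4},{"delta_pos":[-0.01,-0.354,0],"turn":[0,0,0],"fingers":0.4},{"delta_pos":[-0.01,-0.354,0],"turn":[0,0,0],"fingers":0.4}]'

```text
clock: 12.3
position: [0.513, -0.3163, 0.2654]
ee_rot: [0.063, 0.998, 0.0, -0.0]
ft_force: [-0.7, -0.3, 1.1]
grip_width: 0.596
grasp_force: 0.0
```

```bash
cat > bm.py <<'E'
from wm import *
p,r=pose();w=shot("wrist");save(w,"w3.png");P=cloud(w);C=P.reshape(-1,3);C=C[np.isfinite(C[:,2])]
for z in(.07,.09,.11,.13,.155,.165,.175,.185,.194):
    q=near(C,.5125,-.3175,.02,z-.004,z+.004); print(z,len(q),rect(q))
print("holder",rect(near(C,.47,-.308,.1,.047,.053)))
E
python3 bm.py; python3 -c "
from h import *
goto(.5125,-.3175,.29,-.125);print(get_obs()['joint_pos'].round(2))"
```

```text
0.07 16 (array([ 509.7, -317.5]), array([9.3, 3.9]), 86.3)
0.09 23 (array([ 509.5, -317.3]), array([8.8, 3.1]), 83.7)
0.11 26 (array([ 509.6, -318. ]), array([3.7, 9.5]), 7.0)
0.13 9 (array([ 508.5, -316.5]), array([5.6, 1.1]), 71.5)
0.155 55 (array([ 509.7, -319.3]), array([10.9, 13.5]), 13.1)
0.165 54 (array([ 509.2, -316.7]), array([11.3,  5. ]), 77.3)
0.175 60 (array([ 509.4, -317.5]), array([11.6,  5.1]), 86.8)
0.185 66 (array([ 508.9, -317.3]), array([11.1,  4.5]), 85.8)
0.194 304 (array([ 512.6, -317.5]), array([11.4, 11.6]), 36.2)
holder (array([ 468.8, -309.1]), array([ 90.2, 140.4]), 78.9)
now [ 0.5131 -0.316   0.2656] d [ 0.0004 -0.0015 -0.0244] turn [ 0.0008 -0.0003 -0.0002]
[-0.06  0.3   0.67  1.48 -0.19  1.43  2.07]
```

View pics/w3.png

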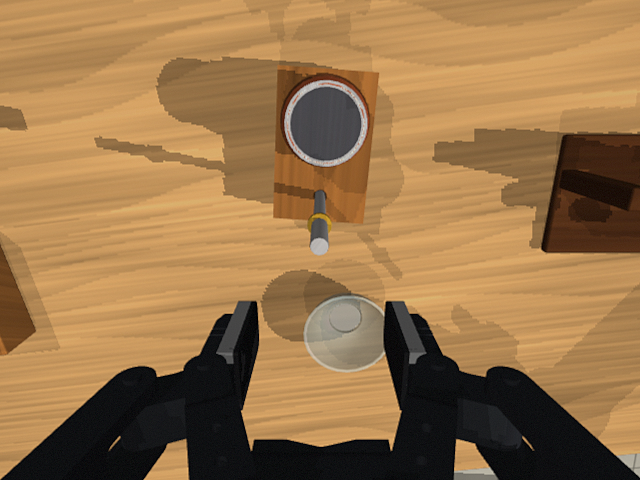

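The picture shows the bombilla upright at (319,245). The fingers straddle its column and the bowl at (345,332) is well clear in depth. Descending to grip the mouthpiece above the collar.

Call:
move_arm --plan '[{"delta_pos":[0.0004,-0.0014,0.02],"turn":[0,0,0],"fingers":0.4},{"delta_pos":[0.0004,-0.0014,0.055],"turn":[0,0,0],"fingers":0.4},{"delta_pos":[0.0004,-0.0014,0.09],"turn":[0,0,0],"fingers":0.4},{"delta_pos":[0.0004,-0.0014,0.11],"turn":[0,0,0],"fingers":0.4},{"delta_pos":[0.0004,-0.0014,0.1205],"turn":[0,0,0],"fingers":0.4},{"delta_pos":[0.0004,-0.0014,0.1205],"turn":[0,0,0],"fingers":0.4},{"delta_pos":[0.0004,-0.0014,0.1205],"turn":[0,0,0],"fingers":0.7},{"delta_pos":[0.0004,-0.0014,0.1205],"turn":[0,0,0],"fingers":1},{"delta_pos":[0.0004,-0.0014,0.1205],"turn":[0,0,0],"fingers":1},{"delta_pos":[0.0004,-0.0014,0.1205],"turn":[0,0,0],"fingers":1},{"delta_pos":[0.0004,-0.0014,0.1205],"turn":[0,0,0],"fingers":1}]' --force 60

```text
clock: 13.72
position: [0.5126, -0.3188, 0.1461]
ee_rot: [0.063, 0.998, -0.0, 0.001]
ft_force: [-0.3, 0.7, 5.4]
grip_width: 0.125
grasp_force: 58.5
```

Call:
move_arm --plan '[{"delta_pos":[0,0,-0.01],"turn":[0,0,0],"fingers":1},{"delta_pos":[0,0,-0.03],"turn":[0,0,0],"fingers":1},{"delta_pos":[0,0,-0.055],"turn":[0,0,0],"fingers":1},{"delta_pos":[0,0,-0.09],"turn":[0,0,0],"fingers":1},{"delta_pos":[0,0,-0.13],"turn":[0,0,0],"fingers":1},{"delta_pos":[0,0,-0.16],"turn":[0,0,0],"fingers":1},{"delta_pos":[0,0,-0.17],"turn":[0,0,0],"fingers":1},{"delta_pos":[0,0,-0.17],"turn":[0,0,0],"fingers":1}]'

```text
clock: 14.72
position: [0.512, -0.3189, 0.3151]
ee_rot: [0.063, 0.998, -0.0, -0.0]
ft_force: [0.7, 0.2, -1.2]
grip_width: 0.119
grasp_force: 58.4
```

```bash
cat > bt.py <<'E'
from wm import *
def bt():
  for n in("wrist","scene","side"):
    p,r=pose();w=shot(n);P=cloud(w);Q=r.inv().apply((P-p).reshape(-1,3));Q=Q[np.isfinite(Q[:,2])]
    Q=Q[(abs(Q[:,0])<.025)&(abs(Q[:,1])<.025)&(Q[:,2]<.15)]
    print(n,"zmax",np.sort(Q[:,2])[-4:].round(4) if len(Q) else 0)
    v=r.inv().apply(w["o"]-p)
    for a,b in((0,.01),(.015,.035),(.035,.055),(.055,.075),(.075,.095),(.095,.115),(.115,.128)):
        q=Q[(Q[:,2]>a)&(Q[:,2]<b)]
        if len(q)>5:
            m=q.mean(0); d=(m-v)[:2]; d/=np.linalg.norm(d); print("  z%.3f n%d axis %s"%(m[2],len(q),(m[:2]+d*.0038).round(4)))
  o=get_obs();print(o["position"],o["grip_width"],o["grasp_force"],o["clock"])
bt()
goto(.595,.029,.316,-.125)
E
python3 bt.py
```

```text
wrist zmax [0.1307 0.1307 0.131  0.1314]
  z0.002 n36 axis [ 0.0025 -0.0006]
  z0.024 n291 axis [-0.0002 -0.    ]
  z0.044 n221 axis [-0.0002  0.0001]
  z0.064 n176 axis [-0.0003  0.0002]
  z0.085 n131 axis [-0.0001  0.0001]
  z0.105 n117 axis [-0.0002  0.0003]
  z0.122 n56 axis [-0.0001  0.0002]
scene zmax [0.1334 0.1338 0.134  0.1353]
  z0.005 n32 axis [-0.0015 -0.0007]
  z0.025 n59 axis [-0.0011 -0.0009]
  z0.045 n61 axis [-0.0008 -0.0012]
  z0.065 n58 axis [-0.0009 -0.0009]
  z0.084 n57 axis [-0.0012 -0.0005]
  z0.105 n54 axis [-0.0009 -0.0007]
  z0.122 n33 axis [-0.001  -0.0009]
side zmax [0.1334 0.1339 0.1342 0.1349]
  z0.005 n28 axis [0.0017 0.0003]
  z0.024 n82 axis [0.0008 0.0015]
  z0.045 n71 axis [0.0006 0.0014]
  z0.065 n68 axis [0.001  0.0018]
  z0.085 n66 axis [0.0007 0.0018]
  z0.104 n60 axis [0.0007 0.0017]
  z0.122 n43 axis [0.0013 0.0023]
[ 0.51168418 -0.31840863  0.31390259] 0.11683101203909564 58.437323570251465 14.875
now [ 0.5117 -0.3184  0.3139] d [-0.0387  0.3552 -0.0019] turn [ 0.0007 -0.0021 -0.0018]
```

In the tool's units: -0.001 rad / 1.5708 = -0.0006.

Call:
move_arm --plan '[{"delta_pos":[-0.003,0.02,0],"turn":[0,0,0],"fingers":1},{"delta_pos":[-0.008,0.06,0],"turn":[0,0,0],"fingers":1},{"delta_pos":[-0.013,0.1,0],"turn":[0,0,0],"fingers":1},{"delta_pos":[-0.018,0.145,0],"turn":[0,0,0],"fingers":1},{"delta_pos":[-0.022,0.19,0],"turn":[0,0,0],"fingers":1},{"delta_pos":[-0.027,0.235,0],"turn":[0,0,0],"fingers":1},{"delta_pos":[-0.031,0.275,0],"turn":[0,0,0],"fingers":1},{"delta_pos":[-0.035,0.315,0],"turn":[0,0,0],"fingers":1},{"delta_pos":[-0.038,0.345,0],"turn":[0,-0.0006,-0.0006],"fingers":1},{"delta_pos":[-0.0385,0.355,0],"turn":[0,-0.0006,-0.0006],"fingers":1},{"delta_pos":[-0.0385,0.355,0],"turn":[0,-0.0006,-0.0006],"fingers":1},{"delta_pos":[-0.0385,0.355,0],"turn":[0,-0.0006,-0.0006],"fingers":1}]'

```text
clock: 16.38
position: [0.595, 0.0266, 0.3154]
ee_rot: [0.064, 0.998, -0.0, 0.0]
ft_force: [0.4, -0.5, -0.2]
grip_width: 0.118
grasp_force: 58.5
```

```bash
sed -i '/^goto/d' bt.py; python3 bt.py; cat > ck2.py <<'E'
from wm import *
for n in("wrist","scene","side"):
    p,r=pose();w=shot(n);P=cloud(w);H=cv2.cvtColor(w["color"],cv2.COLOR_RGB2HSV);h,s=H[...,0],H[...,1];B=P[(h>=17)&(h<32)&(s>110)&np.isfinite(P[...,2])]
    for nm,z in(("up",.117),("low",.07)):
        R=rect(near(B,.595,.029,.025,z-.0025,z+.0025))
        if R: print(n,nm,R,"in tool",r.inv().apply(np.r_[R[0]/1000,z]-p).round(4))
E
python3 ck2.py; python3 -c "
from h import *
goto(.595,.029,.29,-.125)"
```

```text
wrist zmax [0.1314 0.1319 0.1321 0.1324]
  z0.002 n37 axis [ 0.0026 -0.0008]
  z0.025 n288 axis [-0.0002 -0.    ]
  z0.045 n216 axis [-0.0002 -0.    ]
  z0.064 n175 axis [-0.0003  0.0001]
  z0.085 n138 axis [-0.0002  0.0001]
  z0.104 n109 axis [-0.0002  0.0002]
  z0.121 n59 axis [-0.0001  0.0003]
scene zmax [0.134  0.1342 0.1349 0.1353]
  z0.005 n34 axis [-0.0021 -0.0007]
  z0.025 n91 axis [-0.0009 -0.0016]
  z0.045 n84 axis [-0.0008 -0.0015]
  z0.065 n84 axis [-0.0007 -0.0011]
  z0.085 n81 axis [-0.0008 -0.0009]
  z0.105 n79 axis [-0.0003 -0.001 ]
  z0.121 n42 axis [-0.0009 -0.0007]
side zmax [0.1315 0.1316 0.1353 0.1362]
  z0.006 n20 axis [0.0011 0.0008]
  z0.025 n48 axis [0.0015 0.0015]
  z0.045 n56 axis [0.0008 0.0019]
  z0.065 n46 axis [0.0008 0.0012]
  z0.085 n43 axis [0.0009 0.0016]
  z0.105 n46 axis [0.0015 0.002 ]
  z0.122 n24 axis [0.0018 0.002 ]
[0.59505    0.02727349 0.31556344] 0.11915451866295144 58.470348715782166 16.525
wrist up (array([594.9,  28.9]), array([27.2, 27.2]), 83.0) in tool [0.0006 0.0016 0.1986]
wrist low (array([593.1,  29.7]), array([25.4, 24.9]), 29.0) in tool [0.0025 0.0021 0.2456]
scene up (array([595.5,  28. ]), array([26.4, 28. ]), 86.2) in tool [-1.000e-04  5.000e-04  1.985e-01]
scene low (array([595. ,  28.4]), array([29.4, 25.1]), 34.2) in tool [0.0005 0.0008 0.2455]
side up (array([593.8,  29.5]), array([25., 27.]), 0.5) in tool [0.0017 0.0015 0.1985]
side low (array([593.6,  30.3]), array([27.9, 25.3]), 66.8) in tool [0.0021 0.0023 0.2455]
now [0.5951 0.028  0.3155] d [0.0003 0.001  0.0255] turn [ 0.0002  0.0011 -0.0015]
```

Call:
move_arm --plan '[{"delta_pos":[0.0006,0.0008,0.015],"turn":[0,0,0],"fingers":1},{"delta_pos":[0.0006,0.0008,0.035],"turn":[0,0,0],"fingers":1},{"delta_pos":[0.0006,0.0008,0.05],"turn":[0,0,0],"fingers":1},{"delta_pos":[0.0006,0.0008,0.06],"turn":[0,0,0],"fingers":1},{"delta_pos":[0.0006,0.0008,0.07],"turn":[0,0,0],"fingers":1},{"delta_pos":[0.0006,0.0008,0.08],"turn":[0,0,0],"fingers":1},{"delta_pos":[0.0006,0.0008,0.09],"turn":[0,0,0],"fingers":1},{"delta_pos":[0.0006,0.0008,0.098],"turn":[0,0,0],"fingers":1},{"delta_pos":[0.0006,0.0008,0.1],"turn":[0,0,0],"fingers":1},{"delta_pos":[0.0006,0.0008,0.1],"turn":[0,0,0],"fingers":1}]'

```text
clock: 17.92
position: [0.5948, 0.0294, 0.2155]
ee_rot: [0.063, 0.998, 0.0, 0.001]
ft_force: [0.6, -0.3, 0.2]
grip_width: 0.123
grasp_force: 58.5
```

```bash
python3 ck2.py; python3 -c "
from h import *
o=get_obs();print(o['ft_force'],o['clock']);goto(.5947,.029,.166,-.125)"
```

```text
wrist up (array([593.9,  28.5]), array([27.1, 25.7]), 83.6) in tool [ 0.0009 -0.001   0.0985]
wrist low (array([595.5,  29.1]), array([27. , 22.9]), 86.7) in tool [-0.0005 -0.0002  0.1455]
scene up (array([595.6,  27.2]), array([26.6, 25.8]), 35.0) in tool [-0.0008 -0.0021  0.0987]
scene low (array([595.4,  29.2]), array([24.9, 26.5]), 46.1) in tool [-3.000e-04 -1.000e-04  1.457e-01]
side up (array([592.9,  28.8]), array([26.4, 26.5]), 68.3) in tool [ 0.0021 -0.0009  0.0988]
side low (array([593. ,  30.6]), array([25.4, 27.7]), 53.0) in tool [0.0024 0.0009 0.1458]
[ 0.55562549 -0.08169646 -0.61764744] 18.075
now [0.595  0.0294 0.2158] d [ 0.0003 -0.0005  0.0498] turn [ 0.0003  0.0016 -0.0007]
```

Passed through the upper ring with no contact force, and the lower ring is centred too. Continuing down to a tip height of about 0.030.

Call:
move_arm --plan '[{"delta_pos":[0.0003,-0.0003,0.01],"turn":[0,0,0],"fingers":1},{"delta_pos":[0.0003,-0.0003,0.02],"turn":[0,0,0],"fingers":1},{"delta_pos":[0.0003,-0.0003,0.03],"turn":[0,0,0],"fingers":1},{"delta_pos":[0.0003,-0.0003,0.04],"turn":[0,0,0],"fingers":1},{"delta_pos":[0.0003,-0.0003,0.047],"turn":[0,0,0],"fingers":1},{"delta_pos":[0.0003,-0.0003,0.05],"turn":[0,0,0],"fingers":1},{"delta_pos":[0.0003,-0.0003,0.05],"turn":[0,0,0],"fingers":1},{"delta_pos":[0.0003,-0.0003,0.05],"turn":[0,0,0],"fingers":1},{"delta_pos":[0.0003,-0.0003,0.05],"turn":[0,0,0],"fingers":1}]'

```text
clock: 19.2
position: [0.5946, 0.0291, 0.1657]
ee_rot: [0.063, 0.998, 0.0, 0.001]
ft_force: [-0.1, -0.7, -0.8]
grip_width: 0.121
grasp_force: 58.5
```

```bash
python3 ck2.py; python3 - <<'E'
from wm import *
o=get_obs();print(o['position'],o['ft_force'],o['grasp_force'],o['grip_width'],o['clock'])
a=shot("scene");b=shot("side")
for c in(a,b):
    C=cloud(c).reshape(-1,3);C=C[np.isfinite(C[:,2])];q=near(C,.595,.029,.01,.02,.05);print(len(q),np.sort(q[:,2])[:4],rect(near(C,.547,.035,.03,.1225,.128)),rect(near(C,.547,.035,.025,.152,.158)))
c=lambda i,x0,x1,y0,y1:cv2.resize(i["color"][y0:y1,x0:x1],(400,400),interpolation=cv2.INTER_CUBIC)
cv2.imwrite("pics/end.png",np.hstack([c(a,240,400,150,310),c(b,250,400,150,300)])[:,:,::-1])
E
```

```text
wrist up (array([594. ,  28.8]), array([27.5, 26.6]), 81.7) in tool [ 0.0007 -0.0004  0.0487]
wrist low (array([595.4,  29.2]), array([27.5, 22.6]), 83.5) in tool [-0.0006  0.0001  0.0957]
scene up (array([595.5,  28. ]), array([25.9, 27. ]), 0.7) in tool [-0.001  -0.001   0.0486]
scene low (array([595.9,  29.7]), array([25.9, 27.6]), 52.0) in tool [-0.0011  0.0007  0.0956]
side up (array([592.9,  28.7]), array([26.1, 26.8]), 70.5) in tool [ 0.0017 -0.0006  0.0486]
side low (array([592.9,  29.1]), array([24.3, 26.1]), 55.2) in tool [ 0.0018 -0.0002  0.0956]
[0.59452746 0.02911785 0.16552839] [ 0.02730449 -1.57248317 -0.17809679] 58.470211029052734 0.11878292420965107 19.35
38 [0.02909702 0.03019283 0.03203805 0.03330863] (array([548.7,  34.4]), array([52.4, 42.2]), 85.0) (array([547.9,  34.2]), array([14.2, 31.4]), 86.1)
25 [0.02972792 0.03398566 0.03413656 0.03434995] (array([545.6,  34.9]), array([53.4, 40.6]), 83.3) (array([545.4,  35.1]), array([15.7, 26.4]), 83.0)
```

View pics/end.png

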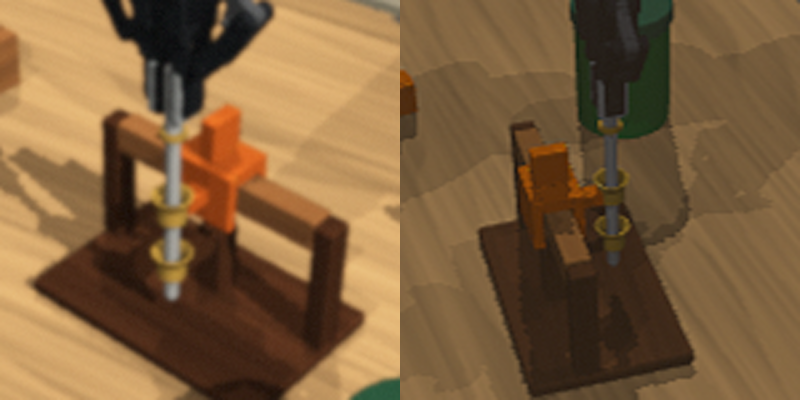

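The picture shows the bombilla through both rings (172,205 and 172,262). Its tip at (172,297) is clear of the board at z≈0.030, and the carrier sits upright on the rail. Handing in.

```bash
python3 -c "
from workcell import hand_in
print(hand_in())"
```

```text
the job is handed in; nothing more can be done
None
```

I handed the job in at about 19.5 s: the carrier hangs on the rail with its ring above the stand's, and the bombilla is held upright through both rings with its tip about 18 mm above the board; the hand-in gave no verdict back.

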